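Drift the lamp mount's holes into line and fit its bolt

TASK

The steel strap on the reading lamp's wooden mount hangs on its first screw and has swung out of line, so its holes no longer meet those hidden in the wood beneath. Take the tapered drift pin from the wooden stand, put its tip through the strap's outer hole and, feeling along the wood, drag the strap round until the pin finds the hole and goes down with its collar flush on the strap; leave it standing there and then fit the thumb bolt fully home in the middle hole. Do not force either part (the wood splits above about 40 N), and leave the other things on the stool where they are.

Things in the scene. Friction and masses are not known exactly. Their poses are not given: they have to be found in the camera images.
- foot: Lamp mount: fixed dark wooden block, 200 x 124 mm, 50 mm tall, long way along its x (from x = -38 to +162 mm). z up. Origin on the stool's surface under the first screw (round head 20 mm wide, top 62 mm up), about which the strap turns. Over 40 N between the drift or bolt and the mount (wood or strap) splits it.
- strap (a joint): Angle of the steel strap about the first screw (rad), 0 along the block's x axis, positive counter-clockwise seen from above. It starts at 0.09 to 0.115 and stays where it is left; it turns stiffly (about 0.3 N m of friction, so 2.4 N sideways at the outer hole) and can be dragged along by the drift. It is in line with the wood's holes at some smaller angle, not below -0.1, different each time.
- strap_drift_hole (a point): Centre of the strap's outer hole (17 mm wide; strap 186 x 80 mm, 5 mm thick) at its top face, 55.4 mm up, 125 mm from the screw. The 17 mm drift hole in the wood, also 125 mm from the screw and 42 mm deep, is not measured and hidden under the strap: on the arc about the screw, up to 28 mm clockwise (seen from above) of where this point starts. The wood between is flat, 5.4 mm below this point.
- strap_bolt_hole (a point): Centre of the strap's middle hole (12 mm wide) at its top face, 65 mm from the screw. The wood's 12 mm bolt hole is 65 mm from the screw on the line from screw to wood's drift hole, so it is under this point once the drift is home.
- stand: Fixed light wooden stand 60 x 150 x 45 mm, origin under its centre, longer way along its y. Two 20 mm holes at y = -40 and +40 mm hold the drift and the bolt, either way round, heads up with their collars resting on its top.
- drift_grip (a point): Steel drift pin (about 120 g): point half-way up its square grip, 14 x 14 mm, 36 mm tall, standing on a round collar 25 mm wide, 4 mm thick. The point is 24 mm above the collar's underside and 16 mm below the grip's top. z along the pin, up; x, y across the grip's faces. Below the collar 38 mm: 14 mm of straight 16 mm shank, then a taper to 13.6 mm and a bevelled 12 mm tip.
- drift_tip (a point): Lower end of the drift pin, 62 mm below drift_grip; with the pin home it is 38 mm below the strap's top face.
- bolt_grip (a point): Steel thumb bolt (about 60 g): point on its flat thumb wing, 24 mm along x, 10 mm thick along y, 30 mm tall, standing on a round collar 25 mm wide, 4 mm thick. The point is 24 mm above the collar's underside and 10 mm below the wing's top. z up along the bolt. Below the collar a plain straight 10 mm shank, 34 mm long with a 3 mm chamfer; no thread to turn.
- bolt_tip (a point): Lower end of the bolt, 58 mm below bolt_grip; with the bolt home it is 34 mm below the strap's top face.
- glass: Bystander: steel glass, 72 mm wide, 105 mm tall; origin under its centre.
- bowl: Bystander: green ceramic bowl of hair pins, 110 mm wide, 45 mm tall; origin under its centre.
- spec_holder: Bystander: wooden spectacle holder with spectacles, about 110 mm wide and 120 mm tall; origin under its centre.
- tube_box: Bystander: yellow tube-shaped plastic box with snap lid, upright, 51 mm wide, 142 mm tall; origin under its centre.
- comb: Bystander: black comb lying flat, 150 x 30 mm, 6 mm thick.
- book: Bystander: closed book lying flat, 200 x 135 x 22 mm.

How it is judged:
By the outcome, as a careful person would: the job done as asked, in the order asked, and still so for the second after the job is handed in, with the robot touching nothing.
It also fails if it takes over 72 s, if anything falls off the work surface, if the arm or the gripper's body presses on something with over 40 N, if the wrist force passes 120 N, or if a joint passes its speed limit or range.

ROBOT

A 6-joint arm with a two-finger parallel gripper is mounted at the origin on the work surface. World frame = base frame: x ahead of the robot, y to its left, z up, the work surface at z = 0. Lengths are in m, angles in rad, forces in N, time in s.
With the tool pointing down it reaches from about 0.375 to 0.9 m from the base axis. Payload 3.1 kg.
Tool frame: the origin (TCP) lies midway between the tips of the shut fingers; the grasp point (between the pads) lies 19 mm behind it; z points along the fingers, y is the line along which they close (so a half turn about z gives the same grasp; the last joint's range is limited). The gripper opens to 85 mm and grips with 20 to 120 N. Pads are 22 mm wide; open, the fingers measure 114 mm over their backs; the gripper's body (76 mm by 85 mm) begins 54 mm behind the grasp point. The pads swing forward as they close: fully open they stand 13 mm farther back than shut.
Start: joints at [1.135, 0.527, 1.433, -0, 1.181, -0.178], TCP at [0.159, 0.604, 0.231] pointing down, gripper open.
Joint ranges: [-3.08, 3.08], [-0.75, 2.2], [0.22, 2.44], [-1.43, 4.57], [0, 2.65], [-2.85, 2.85]. Speed limits (rad/s): [2.79, 2.79, 3.14, 3.14, 3.14, 3.14].

INTERFACE

Orientations are given as a unit quaternion [x, y, z, w].
In Python, from station import manip gives the robot as it stands. The module is installed in compiled form; this text tells all that it offers.
- The arm moves only by the tool apply_moves, never from a script. Its arguments are lists of equal length, an entry for each row: "claw": the gripper's target within -1 to 1 (fully open at 1, half-way at 0, shut at -1); "travel": the shift along the tool's x, y, z scaled (see below), a list of three; "turn": the turn, a rotation vector about the tool's x, y, z scaled (see below), a list of three. In form: {"claw": [claw, ...], "travel": [[dx, dy, dz], ...], "turn": [[rx, ry, rz], ...]}. A call has 1 to 5 rows; each row is the pose to reach, as a shift and turn from the pose commanded when the call began, along the tool's axes at that moment, turning the shorter way round; what a row does not reach only later rows make up. The controller multiplies each number of a shift by 800 mm and each number of a turn by 180 degrees. A row lasts 1/12 s, in which the tool goes at most 41.7 mm and 7.16 degrees, less where a joint would pass 70% of its speed; a pose out of reach is approached as far as the arm can. A call with a number of a shift or a turn outside -1 to 1 is refused whole. A call with a gripper value outside its range is refused whole. The fingers move at their own pace and stop on an object; "newtons" is the grip in N (left out, the last holds). Time passes only in rows, so rows that repeat a pose let the fingers close. It gives the time, the measured TCP pose, the force, the opening and the grip force at its end, in the units of the state.
- manip.sense(): the state, without advancing time (a new reading comes with each control period).
- manip.snapshot(name): name is "scene" or "top"; returns a dict with "pixels" (480x640x3 uint8, red, green, blue), "depth" (480x640 float32, m along the optical axis (not along the pixel's ray), 0 where there is no reading), "intrinsics" (3x3 intrinsics, pixels), "R" (3x3) and "t" (3): a world point X has camera coordinates R X + t. Camera axes: x right, y down, z forward; pixel columns grow to the right and rows downward; lengths in m; the calibration is good to about 2 mm. A picture is of the moment at which its call begins.
- manip.sign_off(): hands the job in; it is judged then, once.
The state is a dict: "t": time; "q": joint angles; "qd": joint speeds; "tau": joint torques, N m; "tcp_pos": TCP position; "tool_rot": TCP orientation; "force": force on the tool from outside, world axes, zero at the start; "ft_torque": the same for the moment, N m; "finger_gap": opening from 0.0 (shut) to 1.0 (fully open); "gripper_force": force on a finger pad.
Only numpy, scipy, OpenCV 4.12 (cv2) and the standard library are available. Lean on these libraries where they do the work, as an engineer would, in place of code of your own. Each camera call takes 0.05 s, during which the arm holds its last target. There are 200 camera calls.

## Working session

There is one attempt and no reset: what is moved stays moved. The work goes in short steps, Python scripts to look and compute and a tool call to move; the robot and the scene stay as the last step left them, time stands still between calls to the robot, and variables do not carry over. Pictures are saved under pics/ and viewed, at most 10 in all, crops included, and the job is handed in when it is done.

Besides the shell and the picture viewer there is one more tool, called after ">>>" by a JSON object that holds its "api" and its "payload". apply_moves: Moves the arm, as the interface text tells. Shifts and turns lie within -1 to 1; 1 stands for 800 mm of shift or 180 degrees of turn. Its arguments: {"type":"object","properties":{"claw":{"type":"array","items":{"type":"number"}},"travel":{"type":"array","items":{"type":"array","items":{"type":"number"}}},"turn":{"type":"array","items":{"type":"array","items":{"type":"number"}}},"newtons":{"type":"number"}},"required":["claw","travel","turn"]}

```bash
mkdir -p pics
cat > h.py <<'E'
import numpy as np, cv2
from station import manip
def snap(n):
    s=manip.snapshot(n); np.savez(f'/tmp/{n}.npz',**s); return s
def load(n): return dict(np.load(f'/tmp/{n}.npz'))
def onplane(s,uv,z):
    K,R,t=s['intrinsics'],s['R'],s['t']; uv=np.atleast_2d(uv).astype(float)
    d=np.c_[uv,np.ones(len(uv))]@np.linalg.inv(K).T@R; c=-R.T@t
    return c+d*((z-c[2])/d[:,2])[:,None]
def proj(s,X):
    p=np.atleast_2d(X)@s['R'].T+s['t']; p=p@s['intrinsics'].T; return p[:,:2]/p[:,2:]
def cloud(s):
    v,u=np.mgrid[:480,:640]; d=s['depth']; K=s['intrinsics']
    p=np.stack([(u-K[0,2])/K[0,0]*d,(v-K[1,2])/K[1,1]*d,d],-1)
    return (p-s['t'])@s['R']
def save(n,im): cv2.imwrite('pics/'+n,im[...,::-1])
E
python3 - <<'E'
from h import *
for n in('top','scene'):
    s=snap(n); save(n+'0.png',s['pixels']); print(n,s['intrinsics'][0,0],-s['R'].T@s['t'],s['R'].round(3).tolist())
print(manip.sense())
E
```

```text
top 617.8511605767167 [0.28247357 0.03412597 1.51856497] [[0.01, -1.0, 0.018], [-0.982, -0.013, -0.188], [0.188, -0.016, -0.982]]
scene 452.99175592237566 [ 1.12114974 -0.1389428   0.84547763] [[0.263, 0.965, -0.009], [0.771, -0.215, -0.599], [-0.58, 0.151, -0.801]]
{'t': 0.1, 'q': array([ 1.13550388e+00,  5.28414654e-01,  1.43375505e+00, -2.14364687e-05,
        1.18140784e+00, -1.78507671e-01]), 'qd': array([-0.00033043, -0.00132706, -0.0013612 ,  0.001193  , -0.00174317,
       -0.00109836]), 'tau': array([-4.75727793e-04, -4.43307817e+01, -1.78586161e+01, -3.11705462e-04,
        3.90026369e-03, -1.23881722e-05]), 'tcp_pos': array([0.15844137, 0.60392472, 0.23041209]), 'tool_rot': array([ 1.28035822e-01,  9.91769047e-01, -9.49067217e-04, -2.90373933e-04]), 'force': array([ 0.04043457, -0.83989693,  0.44827957]), 'ft_torque': array([ 0.0033911 , -0.01257364, -0.03178751]), 'gripper_force': 0.0, 'finger_gap': 1.0024095225637952}
```

View pics/top0.png

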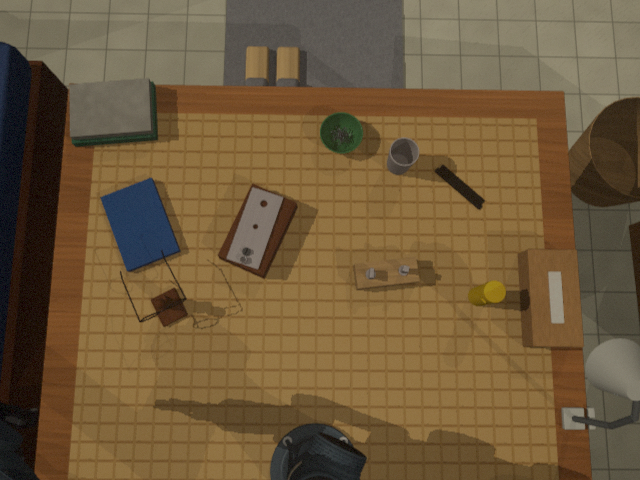

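View pics/scene0.png

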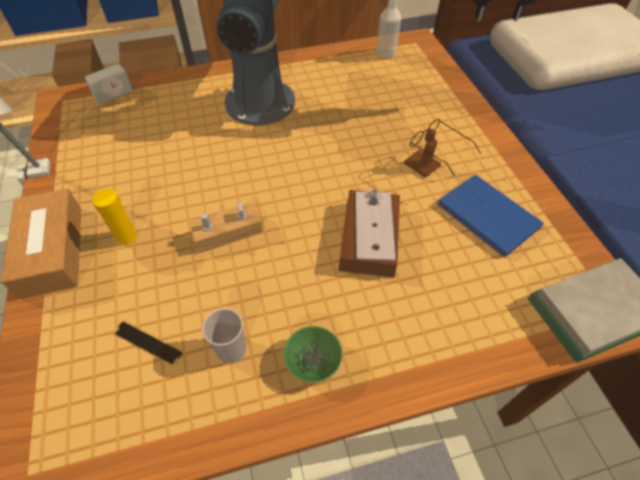

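The top view shows the mount at about (258,230), with the screw near (246,256), the middle hole near (255,227) and the outer hole near (263,204). The stand is at (387,273) with pins at (371,272) and (404,269). I'll zoom in on both.

Run:
```python
from h import *
s=load('top'); sc=load('scene')
a=cv2.resize(s['pixels'][175:285,210:310],None,fx=4,fy=4,interpolation=cv2.INTER_CUBIC)
b=cv2.resize(s['pixels'][250:300,345:435],None,fx=4.4,fy=4.4,interpolation=cv2.INTER_CUBIC)
c=cv2.resize(sc['pixels'][190:260,170:270],None,fx=4,fy=4,interpolation=cv2.INTER_CUBIC)[:, :396]
im=np.zeros((500,800,3),np.uint8); im[:440,:400]=a; im[:220,402:798]=b; im[220:500,402:798]=c
save('z1.png',im)
g=s['pixels'].astype(int)
# strap: light grey pixels
hsv=cv2.cvtColor(s['pixels'],cv2.COLOR_RGB2HSV)
m=np.zeros((480,640),np.uint8); m[175:285,210:310]=255
st=((hsv[...,1]<60)&(hsv[...,2]>120)&(m>0)).astype(np.uint8)
cs,_=cv2.findContours(st,cv2.RETR_EXTERNAL,cv2.CHAIN_APPROX_NONE); c=max(cs,key=cv2.contourArea)
print(cv2.minAreaRect(c))
box=cv2.boxPoints(cv2.minAreaRect(c)); W=onplane(s,box,.0554);print(W.round(4))
hull=np.zeros_like(st);cv2.drawContours(hull,[cv2.convexHull(c)],-1,1,-1)
n,l,S,C=cv2.connectedComponentsWithStats(((hull>0)&(st==0)).astype(np.uint8))
for i in range(1,n):
    if S[i,4]>6: print(S[i],C[i],onplane(s,C[i],.0554).round(4))
P=cloud(s)
for z0,z1,r in((.03,.056,'m'),):
    pass
# stand / pins by depth
q=P[250:300,345:435]; 
for r in range(256,292,2): print(r,' '.join('%3d'%(1000*z) for z in P[r,348:432:3,2]))
```

```text
((254.47811889648438, 227.81021118164062), (32.38015365600586, 75.3543472290039), 19.98310661315918)
[[0.4859 0.2145 0.0554]
 [0.6608 0.1581 0.0554]
 [0.6341 0.0835 0.0554]
 [0.4603 0.1414 0.0554]]
[259 199   9   9  58] [263.31034483 203.03448276] [[0.6207 0.13   0.0554]]
[278 204   3   7   7] [279. 207.] [[0.6114 0.0917 0.0554]]
[252 223   7   7  34] [254.85294118 226.08823529] [[0.5635 0.1489 0.0554]]
[235 228   3   7   7] [236. 231.] [[0.5509 0.1938 0.0554]]
[236 246  18  20 227] [245.21585903 255.45374449] [[0.4919 0.1699 0.0554]]
256   5   1   0   3   0   0   4   7   2   4  -5   5   3   5   0  -2   3   3   0  -4   3   5  45  -1   4   0  -1   6
258   3   0   0   0  -1   6   0   5   0   0   0   0   0   4   1  -4  46  42  46  40  39  46  44   2   0   1   3  -3
260  -2   4   3   0   1   0   3   2  -4   2   0  45  49  47  44  50  46  43  38  44  48  41  46   0   2   0  -2   2
262   0   2   1   2   3  39  44  45  43  49  45  48  41  44  39  44  42  41  43  45  47  40  43   0   2  -1  -5  -9
264   0  -4  42  43  42  45  40  45  48  44  41  40  45  42  44  50  51  44  42  50  47  44  48
[... 828 characters left out ...]
   2
280   1   4   0  42  44  44  48  48  45  45  49  41  41  48  39  47  43  48  47  43  43  46  51  44   2   2   3   0
282   5   3   2  44  48  44  47  45  47  45  47  52  46  45  46  43  45  43  44  45  32  26  14   0   0   0   4  -7
284   2   3   2  46  47  44  47  48  41  40  44  54  45  44  40  30  14   7   0   1   0  -2   1   2   6   0   1   0
286   0   1   2  34  48  39  40  51  42  31  20  12   3   2   3  -6   8   2   1   3   3   4   1   0   5   3   3   0
288   0   6   0  25  28  12   2   6   0   0   1   2  -1  -2   3  -3   3  -4   6   6   0   1   3  -1  -2   5   4   2
290  -3  -3  -6   4   2   2   0   4   3   6  -1   0  -2   1   4   1  -2   2   1  -4   1   6   1  -3   3   2   2   1
```

View pics/z1.png

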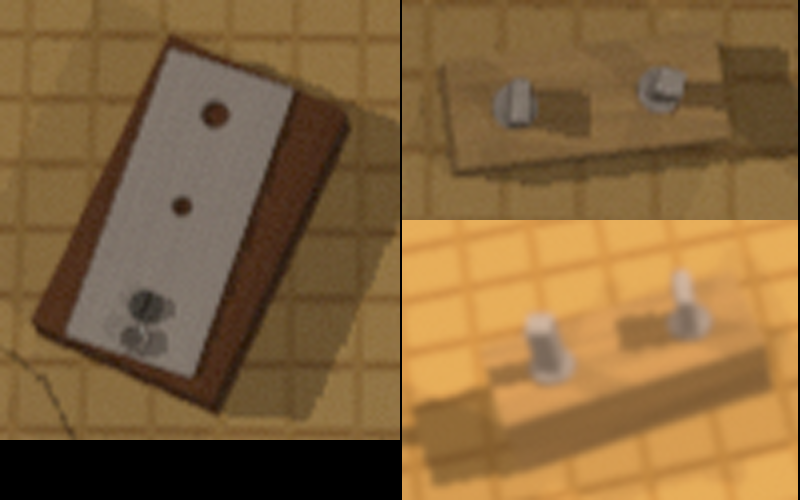

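The drift (square grip) is the right-hand pin at (404,269). The bolt (wing upright in the image) is the left-hand one at (371,272). Next I'll measure both.

```bash
cat >> h.py <<'E'
from scipy.spatial.transform import Rotation as Ro
def plan(pos,yaw=None,base=None):
    """tool-frame scaled shift/turn to TCP pos; yaw = world angle (deg) of tool y axis, tool down"""
    st=manip.sense(); R=Ro.from_quat(st['tool_rot']); p=st['tcp_pos'] if base is None else np.array(base)
    d=R.inv().apply(np.array(pos)-p)
    rv=np.zeros(3)
    if yaw is not None:
        a=np.radians(yaw); y=np.array([np.cos(a),np.sin(a),0]); z=np.array([0,0,-1.]); x=np.cross(y,z)
        rv=(R.inv()*Ro.from_matrix(np.c_[x,y,z])).as_rotvec()
    print('t %.2f'%st['t'],'tcp',p.round(4),'mm',(d*1e3).round(1),'travel',(d/.8).round(4).tolist(),'turn',(rv/np.pi).round(4).tolist(),'F',st['force'].round(2),'gap',round(st['finger_gap'],3),'grip',round(st['gripper_force'],1))
E
python3 - <<'E'
from h import *
s=load('top'); sc=load('scene')
for n,s,rois in (('top',s,((395,415,258,280),(362,382,258,285))),('scene',sc,((196,217,205,232),(232,250,195,222)))):
    P=cloud(s)
    for (u0,u1,v0,v1) in rois:
        q=P[v0:v1,u0:u1].reshape(-1,3); uv=np.stack(np.meshgrid(np.arange(u0,u1),np.arange(v0,v1)),-1).reshape(-1,2)
        k=q[:,2]>.068; t=k&(q[:,2]>.076)
        X=q[t]; r=cv2.minAreaRect(onplane(s,uv[t],.083)[:,:2].astype(np.float32)*1000)
        print(n,'n',k.sum(),t.sum(),'mean>68',q[k].mean(0).round(4),'top',X.mean(0).round(4),'plane',onplane(s,uv[t],.083).mean(0).round(4),r)
    # stand top
    sl=P[(slice(250,300),slice(340,435)) if n=='top' else (slice(200,260),slice(170,275))]
    f=sl.reshape(-1,3); k=(f[:,2]>.035)&(f[:,2]<.056)
    print(n,'stand',cv2.minAreaRect(f[k][:,:2].astype(np.float32)*1000), f[k].mean(0))
    h=cv2.cvtColor(s['pixels'],cv2.COLOR_RGB2HSV)
# scene-view strap holes
s=sc
roi=np.zeros((480,640),bool); roi[190:262,350:402]=True
h=cv2.cvtColor(s['pixels'],cv2.COLOR_RGB2HSV)
st=((h[...,1]<60)&(h[...,2]>110)&roi).astype(np.uint8)
cs,_=cv2.findContours(st,cv2.RETR_EXTERNAL,cv2.CHAIN_APPROX_NONE); c=max(cs,key=cv2.contourArea)
hull=np.zeros_like(st);cv2.drawContours(hull,[cv2.convexHull(c)],-1,1,-1)
n,l,S,C=cv2.connectedComponentsWithStats(((hull>0)&(st==0)).astype(np.uint8))
for i in range(1,n):
    if S[i,4]>6: print(S[i],C[i].round(1),onplane(s,C[i],.0554).round(4))
plan([.5,-.1,.2],90)
E
```

```text
top n 48 43 mean>68 [ 0.459  -0.203   0.1127] top [ 0.4588 -0.2027  0.1173] plane [ 0.4634 -0.2079  0.083 ] ((464.701904296875, -200.5662078857422), (31.49239730834961, 14.404450416564941), 80.3016357421875)
top n 47 36 mean>68 [ 0.4453 -0.1219  0.1394] top [ 0.443  -0.1198  0.1595] plane [ 0.4524 -0.128   0.083 ] ((458.0928039550781, -125.82952880859375), (52.0523796081543, 13.44414234161377), 7.359842777252197)
top stand ((458.4125671386719, -169.11953735351562), (60.910247802734375, 150.76376342773438), 7.3899664878845215) [ 0.45766543 -0.16866672  0.04526924]
scene n 78 54 mean>68 [ 0.4829 -0.2071  0.0998] top [ 0.4897 -0.2064  0.1124] plane [ 0.4645 -0.2091  0.083 ] ((467.2459411621094, -210.1890106201172), (15.423940658569336, 68.25340270996094), 79.50653839111328)
scene n 52 42 mean>68 [ 0.4688 -0.1299  0.093 ] top [ 0.4702 -0.1299  0.098 ] plane [ 0.4569 -0.1298  0.083 ] ((456.8792419433594, -130.01016235351562), (9.692768096923828, 24.897607803344727), 87.20526123046875)
scene stand ((458.0776062011719, -169.3035125732422), (64.30917358398438, 149.7696533203125), 6.737987518
[... 184 characters left out ...]
   7] [389.7 209.4] [[0.5316 0.1972 0.0554]]
[386 210   3   4   7] [386.9 211.1] [[0.5346 0.1892 0.0554]]
[357 213   2   6   8] [357.2 215. ] [[0.5273 0.1214 0.0554]]
[357 220   2  19  22] [357.2 228.9] [[0.5645 0.1087 0.0554]]
[391 220   1   8   8] [391.  223.5] [[0.5703 0.1853 0.0554]]
[368 222  11   7  47] [373.8 225.1] [[0.5642 0.1472 0.0554]]
[391 233   2   8  12] [391.6 236.9] [[0.6051 0.1732 0.0554]]
[370 242  11  10  82] [375.1 247. ] [[0.6206 0.1297 0.0554]]
[373 257  12   2  13] [378.2 257.8] [[0.6484 0.1266 0.0554]]
t 0.10 tcp [0.1584 0.6039 0.2304] mm [-509.1 -594.    31.4] travel [-0.6364, -0.7426, 0.0393] turn [-0.0006, -0.0002, -0.0817] F [ 0.04 -0.84  0.45] gap 1.002 grip 0.0
```

>>> {"api": "apply_moves", "payload": {"claw": [0,0,0,0,0], "travel": [[-0.413,-0.284,-0.0125],[-0.413,-0.284,-0.0125],[-0.413,-0.284,-0.0125],[-0.413,-0.284,-0.0125],[-0.413,-0.284,-0.0125]], "turn": [[0,0,-0.178],[0,0,-0.178],[0,0,-0.178],[0,0,-0.178],[0,0,-0.178]], "newtons": 40}}

```text
t: 0.52
tcp_pos: [0.2891, 0.4527, 0.236]
tool_rot: [-0.154, 0.988, -0.0, -0.0]
force: [0.6, -0.5, -0.1]
finger_gap: 0.497
gripper_force: 0.0
```

Run:
```python
from h import *
plan([.42,.30,.24],107); plan([.464,-.2085,.2],107)
# drift top orientation from brightness
s=load('top'); g=cv2.cvtColor(s['pixels'],cv2.COLOR_RGB2HSV)[255:285,392:418]
print(g[8:20,6:22,2]); print(g[8:20,6:22,1])
```

```text
t 0.52 tcp [0.2891 0.4527 0.236 ] mm [ -78.3 -185.3   -4.1] travel [-0.0978, -0.2316, -0.0051] turn [-0.0001, -0.0002, 0.0039] F [ 0.62 -0.51 -0.05] gap 0.497 grip 0.0
t 0.52 tcp [0.2891 0.4527 0.236 ] mm [  34.3 -683.1   36.1] travel [0.0429, -0.8539, 0.0451] turn [-0.0001, -0.0002, 0.0039] F [ 0.62 -0.51 -0.05] gap 0.497 grip 0.0
[[124 123 131 135 131 131 132 132 133 130 131 131 130 129 129 131]
 [123 119 121 125 128 124 124 122 131 128 128 130 133 130 131 130]
 [118 119 118 122 118 116 124 121 123 126 125 132 133 136 135 133]
 [120 118 115 109 111 109 131 131 125 121 127 130 134 136 137 138]
 [119 118 113 105 102 113 127 128 128 126 126 126 134 134 135 135]
 [114 115 116 105  99 118 128 128 128 127 125 107 114 119 115 117]
 [104 115 112  96 105 133 128 130 127 131 124  84  92  93  91  98]
 [100 115 106  94  98 114 121 134 129 128 120  90  93  94  96  94]
 [110 124 102  86  75  77  95 109 106 112 107  97  95  96  95  97]
 [120 123 114  91  74  69  71  72  72  85  99  95  96  99  97  98]
 [122 117 117 113 107 100 103  96 104  90 101  98  97  99  96  97]
 [128 122 119 111 118 123 121 114 114 100 120 119 115 120 117 118]]
[[136 135 128 132 136 134 141 135 136 139 134 138 135 136 138 130]
 [131 139 139 139 131 136 134 136 132 131 141 135 134 133 138 135]
 [138 137 125  96  82  84  68  72 100 105 131 137 140 129 132 138]
 [134 121  84  58  48  49  41  41  51  57  74 102 131 137 132 128]
 [129  84  47  46  48  52  44  46  44  45  49  81 139 135 134 132]
 [112  53  51  44  46  45  44  44  46  44  45  98 139 129 137 139]
 [103  49  48  45  46  36  42  45  38  45  47 124 139 140 143 130]
 [ 94  44  48  49  47  36  42  38  40  40  49 127 134 138 141 146]
 [100  43  50  50  54  60  51  47  51  52  62 139 153 146 145 147]
 [117  56  45  53  52  63  50  64  53  66 106 153 143 134 145 141]
 [132  94  50  43  48  41  47  56  56  88 124 143 134 137 149 142]
 [133 125  88  55  43  46  42  45  69 128 128 139 144 136 142 138]]
```

>>> {"api": "apply_moves", "payload": {"claw": [-0.2,-0.2,-0.2,-0.2,-0.2], "travel": [[-0.098,-0.232,-0.005],[-0.098,-0.232,-0.005],[-0.098,-0.232,-0.005],[-0.098,-0.232,-0.005],[-0.098,-0.232,-0.005]], "turn": [[0,0,0.004],[0,0,0.004],[0,0,0.004],[0,0,0.004],[0,0,0.004]]}}

```text
t: 0.93
tcp_pos: [0.4202, 0.2979, 0.2401]
tool_rot: [-0.144, 0.99, -0.0, -0.0]
force: [-0.3, -0.2, 0.7]
finger_gap: 0.401
gripper_force: 0.0
```

```bash
python3 -c "
from h import *
plan([.464,-.2085,.15],107)"
```

```text
t 0.93 tcp [0.4202 0.2979 0.2401] mm [ 102.3 -497.8   90.4] travel [0.1278, -0.6223, 0.113] turn [-0.0002, -0.0001, -0.0025] F [-0.28 -0.15  0.72] gap 0.401 grip 0.0
```

>>> {"api": "apply_moves", "payload": {"claw": [-0.2,-0.2,-0.2,-0.2,-0.2], "travel": [[0.128,-0.622,0.113],[0.128,-0.622,0.113],[0.128,-0.622,0.113],[0.128,-0.622,0.113],[0.128,-0.622,0.113]], "turn": [[0,0,-0.0025],[0,0,-0.0025],[0,0,-0.0025],[0,0,-0.0025],[0,0,-0.0025]]}}

```text
t: 1.35
tcp_pos: [0.4363, 0.0941, 0.2034]
tool_rot: [-0.149, 0.989, 0.0, -0.0]
force: [1.0, 0.4, 0.4]
finger_gap: 0.403
gripper_force: 0.0
```

>>> {"api": "apply_moves", "payload": {"claw": [-0.2,-0.2,-0.2,-0.2,-0.2], "travel": [[0.074,-0.36,0.065],[0.074,-0.36,0.065],[0.074,-0.36,0.065],[0.074,-0.36,0.065],[0.074,-0.36,0.065]], "turn": [[0,0,0],[0,0,0],[0,0,0],[0,0,0],[0,0,0]]}}

```text
t: 1.77
tcp_pos: [0.4557, -0.1103, 0.167]
tool_rot: [-0.148, 0.989, 0.0, -0.0]
force: [1.3, 0.2, 0.9]
finger_gap: 0.399
gripper_force: 0.0
```

```bash
python3 -c "
from h import *
plan([.464,-.2085,.15],107);plan([.464,-.2085,.055],107)"
```

```text
t 1.77 tcp [ 0.4557 -0.1103  0.167 ] mm [ 20.9 -96.3  17. ] travel [0.0261, -0.1204, 0.0212] turn [0.0001, -0.0001, 0.0002] F [1.25 0.21 0.92] gap 0.399 grip 0.0
t 1.77 tcp [ 0.4557 -0.1103  0.167 ] mm [ 20.8 -96.3 112. ] travel [0.026, -0.1204, 0.14] turn [0.0001, -0.0001, 0.0002] F [1.25 0.21 0.92] gap 0.399 grip 0.0
```

>>> {"api": "apply_moves", "payload": {"claw": [-0.2,-0.2,-0.2,-0.2,-0.2], "travel": [[0.026,-0.12,0.021],[0.026,-0.12,0.021],[0.026,-0.12,0.021],[0.026,-0.12,0.04],[0.026,-0.12,0.08]], "turn": [[0,0,0],[0,0,0],[0,0,0],[0,0,0],[0,0,0]]}}

```text
t: 2.18
tcp_pos: [0.4669, -0.2095, 0.1054]
tool_rot: [-0.147, 0.989, -0.003, 0.003]
force: [0.6, -0.6, 0.4]
finger_gap: 0.398
gripper_force: 0.0
```

Run:
```python
from h import *
plan([.464,-.2085,.055],107)
s=snap('scene');save('s1.png',cv2.resize(s['pixels'][120:280,140:300],None,fx=3,fy=3,interpolation=cv2.INTER_CUBIC))
```

```text
t 2.18 tcp [ 0.4669 -0.2095  0.1054] mm [ 2.8  2.1 50.3] travel [0.0035, 0.0027, 0.0629] turn [-0.0021, 0.0016, -0.0006] F [ 0.55 -0.56  0.44] gap 0.398 grip 0.0
```

View pics/s1.png

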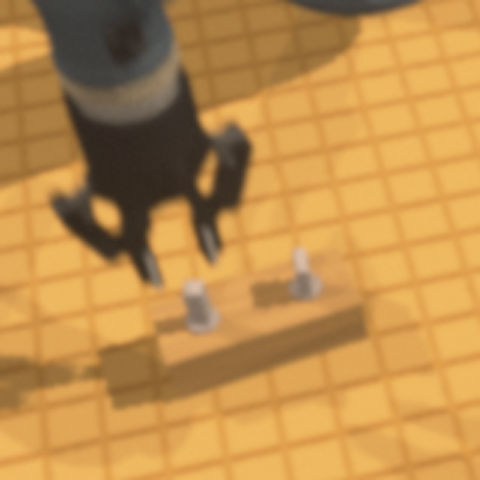

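The fingers straddle the drift from above (tips at about (150,280) and (215,258) in the crop, drift top at (193,287)). I'll descend and grip.

>>> {"api": "apply_moves", "payload": {"claw": [-0.2,-0.2,-0.2,-1,-1], "travel": [[0.0,0.0015,0.03],[0.0,0.0015,0.064],[0.0,0.0015,0.064],[0.0,0.0015,0.064],[0.0,0.0015,0.064]], "turn": [[0,0,0],[0,0,0],[0,0,0],[0,0,0],[0,0,0]], "newtons": 60}}

```text
t: 2.65
tcp_pos: [0.4646, -0.2051, 0.0533]
tool_rot: [-0.149, 0.989, -0.0, 0.0]
force: [-0.1, 0.3, -1.3]
finger_gap: 0.192
gripper_force: 58.4
```

>>> {"api": "apply_moves", "payload": {"claw": [-1,-1,-1,-1,-1], "travel": [[0,0,0],[0,0,0],[0,0,0],[0,0,0],[0,0,0]], "turn": [[0,0,0],[0,0,0],[0,0,0],[0,0,0],[0,0,0]]}}

```text
t: 3.07
tcp_pos: [0.4642, -0.2052, 0.0529]
tool_rot: [-0.148, 0.989, -0.0, 0.0]
force: [0.5, 0.7, -1.0]
finger_gap: 0.19
gripper_force: 58.4
```

```bash
python3 -c "
from h import *
plan([.464,-.2085,.15],107)"
```

```text
t 3.07 tcp [ 0.4642 -0.2052  0.0529] mm [  1.2  -3.2 -97.1] travel [0.0015, -0.004, -0.1214] turn [-0.0002, 0.0002, 0.0003] F [ 0.54  0.66 -0.99] gap 0.19 grip 58.4
```

>>> {"api": "apply_moves", "payload": {"claw": [-0.4,-0.4,-0.4,-1,-1], "travel": [[0,0,0],[0,0,0],[0,0,0],[0,0,0],[0,0,0]], "turn": [[0,0,0],[0,0,-0.03],[0,0,-0.05],[0,0,-0.05],[0,0,-0.05]]}}

```text
t: 3.48
tcp_pos: [0.4642, -0.2052, 0.0527]
tool_rot: [-0.225, 0.974, -0.0, 0.0]
force: [-0.5, 0.4, 3.3]
finger_gap: 0.196
gripper_force: 58.4
```

>>> {"api": "apply_moves", "payload": {"claw": [-1,-1,-1], "travel": [[0,0,0],[0,0,0],[0,0,0]], "turn": [[0,0,0],[0,0,0],[0,0,0]]}}

```text
t: 3.73
tcp_pos: [0.4642, -0.2052, 0.0527]
tool_rot: [-0.225, 0.974, -0.0, 0.0]
force: [-1.3, 0.4, 5.5]
finger_gap: 0.199
gripper_force: 58.6
```

```bash
python3 -c "
from h import *
plan([.464,-.2085,.15],107)"
```

```text
t 3.73 tcp [ 0.4642 -0.2052  0.0527] mm [  1.6  -2.9 -97.3] travel [0.002, -0.0037, -0.1216] turn [-0.0001, 0.0001, 0.0501] F [-1.28  0.38  5.53] gap 0.199 grip 58.6
```

>>> {"api": "apply_moves", "payload": {"claw": [-0.4,-0.4,-0.4,-0.4,-1], "travel": [[0,0,0],[0,0,0],[0,0,0],[0,0,0],[0,0,0]], "turn": [[0,0,0],[0,0,0.04],[0,0,0.08],[0,0,0.1],[0,0,0.1]]}}

```text
t: 4.15
tcp_pos: [0.4643, -0.2053, 0.0521]
tool_rot: [-0.07, 0.998, -0.0, 0.0]
force: [0.2, 0.9, 5.6]
finger_gap: 0.179
gripper_force: 53.7
```

>>> {"api": "apply_moves", "payload": {"claw": [-1,-1,-1,-1], "travel": [[0,0,0],[0,0,0],[0,0,0],[0,0,0]], "turn": [[0,0,0],[0,0,0],[0,0,0],[0,0,0]]}}

```text
t: 4.48
tcp_pos: [0.4643, -0.2053, 0.0522]
tool_rot: [-0.071, 0.998, -0.0, 0.0]
force: [-0.7, -1.3, -0.8]
finger_gap: 0.176
gripper_force: 58.4
```

Run:
```python
from h import *
plan([.464,-.2085,.15],107)
s=snap('scene');save('s2.png',cv2.resize(s['pixels'][140:260,160:280],None,fx=4,fy=4,interpolation=cv2.INTER_CUBIC))
```

```text
t 4.48 tcp [ 0.4643 -0.2053  0.0522] mm [  0.7  -3.2 -97.8] travel [0.0009, -0.004, -0.1223] turn [-0.0001, 0.0001, -0.0495] F [-0.71 -1.26 -0.78] gap 0.176 grip 58.4
```

View pics/s2.png

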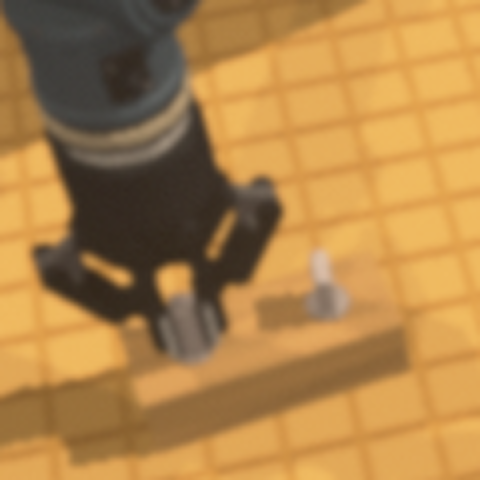

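The drift is held between the fingers at (190,335) in the crop, nearly square to the pads. One last small regrip, then lift.

>>> {"api": "apply_moves", "payload": {"claw": [-0.4,-0.4,-1,-1,-1], "travel": [[0,0,0],[0,0,0],[0,0,0],[0,0,0],[0,0,0]], "turn": [[0,0,0],[0,0,0.025],[0,0,0.025],[0,0,0.025],[0,0,0.025]]}}

```text
t: 4.95
tcp_pos: [0.4643, -0.2055, 0.0525]
tool_rot: [-0.032, 0.999, -0.0, 0.0]
force: [-0.4, -2.4, 0.8]
finger_gap: 0.164
gripper_force: 58.4
```

>>> {"api": "apply_moves", "payload": {"claw": [-1,-1,-1,-1,-1], "travel": [[0,0,0],[0,0,-0.02],[0,0,-0.06],[0,0,-0.1],[0,0,-0.12]], "turn": [[0,0,0],[0,0,0],[0,0,0],[0,0,0],[0,0,0]]}}

```text
t: 5.37
tcp_pos: [0.4647, -0.2051, 0.1507]
tool_rot: [-0.031, 1.0, -0.0, 0.001]
force: [0.7, 0.6, -0.7]
finger_gap: 0.162
gripper_force: 58.9
```

Run:
```python
from h import *
plan([.6207,.1298,.15],94)
```

```text
t 5.37 tcp [ 0.4647 -0.2051  0.1507] mm [-176.7  324.5    0.8] travel [-0.2209, 0.4056, 0.001] turn [-0.0003, 0.0006, -0.0023] F [ 0.72  0.59 -0.65] gap 0.162 grip 58.9
```

>>> {"api": "apply_moves", "payload": {"claw": [-1,-1,-1,-1,-1], "travel": [[-0.221,0.406,0],[-0.221,0.406,0],[-0.221,0.406,0],[-0.221,0.406,0],[-0.221,0.406,0]], "turn": [[0,0,0],[0,0,0],[0,0,0],[0,0,0],[0,0,0]]}}

```text
t: 5.78
tcp_pos: [0.5516, -0.014, 0.1479]
tool_rot: [-0.031, 1.0, 0.001, -0.001]
force: [0.6, -0.9, -1.5]
finger_gap: 0.162
gripper_force: 58.9
```

Run:
```python
from h import *
plan([.6207,.1298,.15],94);plan([.6207,.1298,.12],94)
```

```text
t 5.78 tcp [ 0.5516 -0.014   0.1479] mm [-77.9 139.2  -2.1] travel [-0.0974, 0.174, -0.0026] turn [0.0004, -0.0007, -0.0024] F [ 0.59 -0.93 -1.54] gap 0.162 grip 58.9
t 5.78 tcp [ 0.5516 -0.014   0.1479] mm [-77.9 139.2  27.9] travel [-0.0974, 0.174, 0.0349] turn [0.0004, -0.0007, -0.0024] F [ 0.59 -0.93 -1.54] gap 0.162 grip 58.9
```

>>> {"api": "apply_moves", "payload": {"claw": [-1,-1,-1,-1,-1], "travel": [[-0.097,0.174,0],[-0.097,0.174,0],[-0.097,0.174,0],[-0.097,0.174,0],[-0.097,0.174,0.03]], "turn": [[0,0,0],[0,0,0],[0,0,0],[0,0,0],[0,0,0]]}}

```text
t: 6.2
tcp_pos: [0.6268, 0.1346, 0.1282]
tool_rot: [-0.034, 0.999, 0.002, 0.007]
force: [1.7, -0.6, -0.8]
finger_gap: 0.168
gripper_force: 59.0
```

>>> {"api": "apply_moves", "payload": {"claw": [-1,-1], "travel": [[0,0,0],[0,0,0]], "turn": [[0,0,0],[0,0,0]]}}

```text
t: 6.37
tcp_pos: [0.6182, 0.128, 0.1222]
tool_rot: [-0.032, 0.999, -0.0, -0.003]
force: [0.2, -0.6, -0.5]
finger_gap: 0.167
gripper_force: 58.9
```

Run:
```python
from h import *
plan([.6207,.1298,.12],94)
p=manip.sense()['tcp_pos']; tip=p-[0,0,.0455]
s=snap('scene');t=snap('top')
print('tip px scene',proj(s,tip),'hole',proj(s,[.6207,.1298,.0554]),'tip top',proj(t,tip),'tcp top',proj(t,p))
a=cv2.resize(s['pixels'][170:290,320:440],None,fx=4,fy=4,interpolation=cv2.INTER_CUBIC)
b=cv2.resize(t['pixels'][160:280,210:290],None,fx=4,fy=4,interpolation=cv2.INTER_CUBIC)
save('s3.png',np.hstack([a,b]))
```

```text
t 6.37 tcp [0.6182 0.128  0.1222] mm [-2.6  1.6  2.2] travel [-0.0033, 0.002, 0.0027] turn [0.0001, -0.0022, -0.0019] F [ 0.22 -0.57 -0.52] gap 0.167 grip 58.9
tip px scene [[374.94685653 240.43307263]] hole [[375.1193499  247.03889819]] tip top [[263.56811451 202.06247846]] tcp top [[262.40245832 197.59373344]]
```

View pics/s3.png

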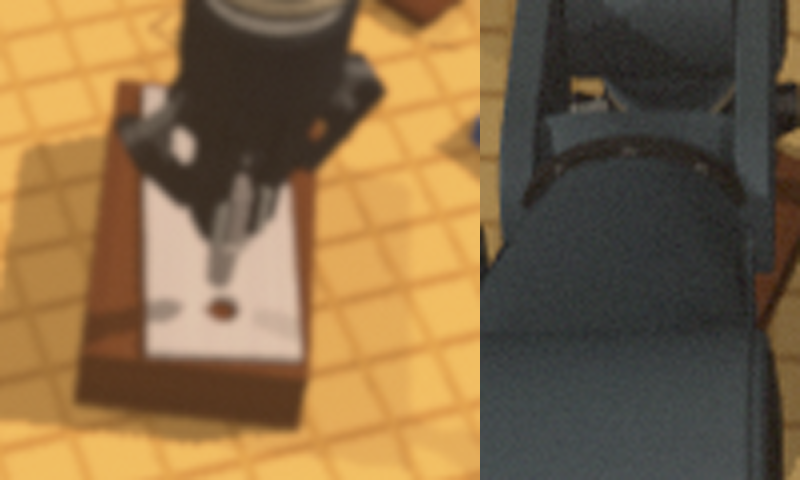

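The tip is at about (219,283) in the crop, straight above the outer hole at (220,309), so the model and the view agree. I'll centre and go down slowly.

>>> {"api": "apply_moves", "payload": {"claw": [-1,-1,-1,-1,-1], "travel": [[-0.003,0.002,0.005],[-0.003,0.002,0.01],[-0.003,0.002,0.016],[-0.003,0.002,0.02],[-0.003,0.002,0.02]], "turn": [[0,0,0],[0,0,0],[0,0,0],[0,0,0],[0,0,0]]}}

```text
t: 6.88
tcp_pos: [0.6225, 0.1288, 0.1074]
tool_rot: [-0.031, 1.0, 0.0, -0.001]
force: [-0.2, 0.5, -0.5]
finger_gap: 0.169
gripper_force: 59.0
```

Run:
```python
from h import *
plan([.6207,.1298,.097],94)
```

```text
t 6.88 tcp [0.6225 0.1288 0.1074] mm [ 1.7  1.1 10.4] travel [0.0022, 0.0014, 0.013] turn [0.0, -0.0006, -0.0026] F [-0.17  0.47 -0.51] gap 0.169 grip 59.0
```

>>> {"api": "apply_moves", "payload": {"claw": [-1,-1,-1,-1,-1], "travel": [[0.002,0.0014,0.003],[0.002,0.0014,0.006],[0.002,0.0014,0.009],[0.002,0.0014,0.011],[0.002,0.0014,0.0125]], "turn": [[0,0,0],[0,0,0],[0,0,0],[0,0,0],[0,0,0]]}}

```text
t: 7.3
tcp_pos: [0.6215, 0.1303, 0.098]
tool_rot: [-0.031, 1.0, -0.0, -0.0]
force: [-0.6, -0.5, -1.9]
finger_gap: 0.166
gripper_force: 59.0
```

Run:
```python
from h import *
plan([.6207,.1298,.096],94)
```

```text
t 7.30 tcp [0.6215 0.1303 0.098 ] mm [ 0.8 -0.4  2. ] travel [0.001, -0.0005, 0.0025] turn [-0.0, -0.0001, -0.0024] F [-0.58 -0.51 -1.94] gap 0.166 grip 59.0
```

>>> {"api": "apply_moves", "payload": {"claw": [-1,-1,-1,-1], "travel": [[0,0,0.001],[0,0,0.002],[0,0,0.003],[0,0,0.003]], "turn": [[0,0,0],[0,0,0],[0,0,0],[0,0,0]]}}

```text
t: 7.63
tcp_pos: [0.6216, 0.1302, 0.0958]
tool_rot: [-0.031, 1.0, -0.0, -0.0]
force: [-0.2, -0.3, -1.9]
finger_gap: 0.163
gripper_force: 59.0
```

Run:
```python
from h import *
plan([.6207,.1298,.096],94)
```

```text
t 7.63 tcp [0.6216 0.1302 0.0958] mm [ 0.9 -0.4 -0.2] travel [0.0011, -0.0004, -0.0002] turn [-0.0, -0.0, -0.0025] F [-0.18 -0.25 -1.9 ] gap 0.163 grip 59.0
```

>>> {"api": "apply_moves", "payload": {"claw": [-1,-1,-1,-1], "travel": [[0,0,0.0008],[0,0,0.0015],[0,0,0.0015],[0,0,0.0015]], "turn": [[0,0,0],[0,0,0],[0,0,0],[0,0,0]]}}

```text
t: 7.97
tcp_pos: [0.6219, 0.1303, 0.0954]
tool_rot: [-0.031, 1.0, 0.0, 0.0]
force: [-1.3, 0.8, 3.9]
finger_gap: 0.165
gripper_force: 59.5
```

Run:
```python
from h import *
plan([.6207,.1298,.096],94)
print(manip.sense()['ft_torque'])
```

```text
t 7.97 tcp [0.6219 0.1303 0.0954] mm [ 1.2 -0.4 -0.6] travel [0.0015, -0.0005, -0.0008] turn [-0.0, 0.0003, -0.0025] F [-1.32  0.77  3.93] gap 0.165 grip 59.5
[-0.03169105  0.22427509 -0.0151887 ]
```

The pin touches wood at about 5 N. I'll work out the arc in tool axes.

Run:
```python
from h import *
R=Ro.from_quat(manip.sense()['tool_rot']); f=np.radians(-17.9)
P=lambda s: .125*np.array([np.cos(f-s/125),np.sin(f-s/125),0])
for s in range(0,36,6): print(s,(R.inv().apply(P(s+6)-P(s))/.8).round(5), (R.inv().apply(P(s+3)-P(s))/.8).round(5))
```

```text
0 [ 0.00291 -0.00691 -0.     ] [ 0.00141 -0.00347 -0.     ]
6 [ 0.00324 -0.00676 -0.     ] [ 0.00158 -0.0034  -0.     ]
12 [ 0.00356 -0.0066  -0.     ] [ 0.00174 -0.00332 -0.     ]
18 [ 0.00387 -0.00642 -0.     ] [ 0.0019  -0.00323 -0.     ]
24 [ 0.00418 -0.00623 -0.     ] [ 0.00205 -0.00314 -0.     ]
30 [ 0.00447 -0.00602 -0.     ] [ 0.0022  -0.00304 -0.     ]
```

>>> {"api": "apply_moves", "payload": {"claw": [-1,-1,-1,-1,-1], "travel": [[0.0006,-0.0014,0.0008],[0.0012,-0.0028,0.0008],[0.0018,-0.0042,0.0008],[0.0024,-0.0056,0.0008],[0.0029,-0.0069,0.0008]], "turn": [[0,0,0],[0,0,0],[0,0,0],[0,0,0],[0,0,0]], "newtons": 80}}

```text
t: 8.38
tcp_pos: [0.621, 0.1272, 0.0954]
tool_rot: [-0.03, 1.0, 0.002, 0.002]
force: [-0.1, 7.2, 5.7]
finger_gap: 0.159
gripper_force: 77.9
```

>>> {"api": "apply_moves", "payload": {"claw": [-1,-1,-1,-1,-1], "travel": [[0.0006,-0.0014,0],[0.0013,-0.0028,0],[0.002,-0.0042,0],[0.0026,-0.0055,0],[0.0032,-0.0068,0]], "turn": [[0,0,0],[0,0,0],[0,0,0],[0,0,0],[0,0,0]]}}

```text
t: 8.8
tcp_pos: [0.6189, 0.1217, 0.0954]
tool_rot: [-0.03, 1.0, 0.002, 0.002]
force: [-0.1, 7.6, 5.0]
finger_gap: 0.158
gripper_force: 77.9
```

>>> {"api": "apply_moves", "payload": {"claw": [-1,-1,-1,-1], "travel": [[0.0009,-0.0016,0],[0.0018,-0.0033,0],[0.0026,-0.005,0],[0.0026,-0.005,0]], "turn": [[0,0,0],[0,0,0],[0,0,0],[0,0,0]]}}

```text
t: 9.13
tcp_pos: [0.6169, 0.1172, 0.0953]
tool_rot: [-0.03, 1.0, 0.002, 0.002]
force: [0.5, 7.2, 4.7]
finger_gap: 0.162
gripper_force: 77.9
```

>>> {"api": "apply_moves", "payload": {"claw": [-1,-1,-1,-1], "travel": [[0.0009,-0.0016,0],[0.0018,-0.0033,0],[0.0027,-0.0049,0],[0.0027,-0.0049,0]], "turn": [[0,0,0],[0,0,0],[0,0,0],[0,0,0]]}}

```text
t: 9.47
tcp_pos: [0.614, 0.1113, 0.0942]
tool_rot: [-0.031, 1.0, 0.0, 0.001]
force: [0.3, 1.7, -0.3]
finger_gap: 0.156
gripper_force: 77.9
```

The pin dropped 1.2 mm and the side force vanished, so it has found the hole. I'll push gently down, watching the force.

>>> {"api": "apply_moves", "payload": {"claw": [-1,-1,-1,-1], "travel": [[0.0004,-0.0007,0.001],[0.0004,-0.0007,0.002],[0.0004,-0.0007,0.003],[0.0004,-0.0007,0.003]], "turn": [[0,0,0],[0,0,0],[0,0,0],[0,0,0]]}}

```text
t: 9.8
tcp_pos: [0.6138, 0.1107, 0.0916]
tool_rot: [-0.031, 1.0, 0.0, 0.0]
force: [1.5, 5.7, 1.3]
finger_gap: 0.16
gripper_force: 78.0
```

>>> {"api": "apply_moves", "payload": {"claw": [-1,-1,-1,-1], "travel": [[0,0,0.0015],[0,0,0.003],[0,0,0.005],[0,0,0.005]], "turn": [[0,0,0],[0,0,0],[0,0,0],[0,0,0]]}}

```text
t: 10.13
tcp_pos: [0.6139, 0.1109, 0.0876]
tool_rot: [-0.031, 1.0, 0.001, 0.001]
force: [2.0, 5.1, 0.6]
finger_gap: 0.158
gripper_force: 77.9
```

>>> {"api": "apply_moves", "payload": {"claw": [-1,-1,-1,-1,-1], "travel": [[0,0,0.002],[0,0,0.004],[0,0,0.006],[0,0,0.008],[0,0,0.008]], "turn": [[0,0,0],[0,0,0],[0,0,0],[0,0,0],[0,0,0]]}}

```text
t: 10.55
tcp_pos: [0.614, 0.1111, 0.0812]
tool_rot: [-0.031, 1.0, 0.001, 0.001]
force: [2.1, 5.5, 0.9]
finger_gap: 0.16
gripper_force: 78.0
```

>>> {"api": "apply_moves", "payload": {"claw": [-1,-1,-1,-1,-1], "travel": [[0,0,0.002],[0,0,0.004],[0,0,0.006],[0,0,0.0075],[0,0,0.0075]], "turn": [[0,0,0],[0,0,0],[0,0,0],[0,0,0],[0,0,0]]}}

```text
t: 10.97
tcp_pos: [0.6141, 0.1113, 0.0754]
tool_rot: [-0.031, 1.0, 0.001, 0.001]
force: [0.4, 7.2, 1.4]
finger_gap: 0.155
gripper_force: 78.1
```

>>> {"api": "apply_moves", "payload": {"claw": [-1,-1,-1,-1,-1], "travel": [[0,0.0005,0.002],[0,0.0005,0.004],[0,0.0005,0.006],[0,0.0005,0.008],[0,0.0005,0.008]], "turn": [[0,0,0],[0,0,0],[0,0,0],[0,0,0],[0,0,0]]}}

```text
t: 11.38
tcp_pos: [0.6142, 0.1116, 0.069]
tool_rot: [-0.031, 1.0, 0.001, 0.001]
force: [2.1, 7.4, 1.0]
finger_gap: 0.158
gripper_force: 78.1
```

Smooth so far. About 6 mm are left.

>>> {"api": "apply_moves", "payload": {"claw": [-1,-1,-1,-1,-1], "travel": [[0,0.0006,0.0015],[0,0.0006,0.003],[0,0.0006,0.0045],[0,0.0006,0.006],[0,0.0006,0.006]], "turn": [[0,0,0],[0,0,0],[0,0,0],[0,0,0],[0,0,0]]}}

```text
t: 11.8
tcp_pos: [0.6143, 0.1118, 0.0642]
tool_rot: [-0.031, 1.0, 0.001, 0.001]
force: [2.1, 6.2, 1.3]
finger_gap: 0.164
gripper_force: 78.0
```

>>> {"api": "apply_moves", "payload": {"claw": [-1,-1,-1,-1,-1], "travel": [[0,0,0.0007],[0,0,0.0014],[0,0,0.002],[0,0,0.0025],[0,0,0.0025]], "turn": [[0,0,0],[0,0,0],[0,0,0],[0,0,0],[0,0,0]]}}

```text
t: 12.22
tcp_pos: [0.6144, 0.1119, 0.0629]
tool_rot: [-0.031, 1.0, 0.001, 0.001]
force: [0.1, 6.5, 5.4]
finger_gap: 0.16
gripper_force: 78.5
```

>>> {"api": "apply_moves", "payload": {"claw": [-1,-1,-1], "travel": [[0,0.0006,0.0008],[0,0.0006,0.0008],[0,0.0006,0.0008]], "turn": [[0,0,0],[0,0,0],[0,0,0]]}}

```text
t: 12.47
tcp_pos: [0.6145, 0.112, 0.0628]
tool_rot: [-0.031, 1.0, 0.0, 0.001]
force: [0.1, 4.5, 7.1]
finger_gap: 0.162
gripper_force: 78.9
```

The collar is seated. Release and rise.

>>> {"api": "apply_moves", "payload": {"claw": [-0.3,-0.3,-0.3,-0.3,-0.3], "travel": [[0,0,0],[0,0,0],[0,0,0],[0,0,-0.02],[0,0,-0.05]], "turn": [[0,0,0],[0,0,0],[0,0,0],[0,0,0],[0,0,0]]}}

```text
t: 12.88
tcp_pos: [0.6105, 0.1107, 0.0986]
tool_rot: [-0.031, 1.0, -0.0, -0.004]
force: [0.2, -0.1, 0.3]
finger_gap: 0.348
gripper_force: 0.0
```

>>> {"api": "apply_moves", "payload": {"claw": [-0.3,-0.3,-0.3,-0.3,-0.3], "travel": [[0,0,-0.04],[0,0,-0.1],[0,0,-0.1],[0.04,-0.04,-0.1],[0.1,-0.1,-0.1]], "turn": [[0,0,0],[0,0,0],[0,0,0],[0,0,0],[0,0,0]]}}

```text
t: 13.3
tcp_pos: [0.5592, 0.0488, 0.1824]
tool_rot: [-0.033, 0.999, -0.001, 0.002]
force: [-1.1, -1.0, -0.9]
finger_gap: 0.35
gripper_force: 0.0
```

Run:
```python
from h import *
plan([.4535,-.129,.15],97.4)
```

```text
t 13.30 tcp [0.5592 0.0488 0.1824] mm [ 117.3 -170.4   32.2] travel [0.1466, -0.213, 0.0403] turn [-0.0006, 0.0012, -0.0202] F [-1.13 -0.97 -0.93] gap 0.35 grip 0.0
```

>>> {"api": "apply_moves", "payload": {"claw": [-0.3,-0.3,-0.3,-0.3,-0.3], "travel": [[0.147,-0.213,0.04],[0.147,-0.213,0.04],[0.147,-0.213,0.04],[0.147,-0.213,0.04],[0.147,-0.213,0.04]], "turn": [[0,0,-0.02],[0,0,-0.02],[0,0,-0.02],[0,0,-0.02],[0,0,-0.02]]}}

```text
t: 13.72
tcp_pos: [0.4502, -0.1289, 0.1492]
tool_rot: [-0.063, 0.998, -0.0, -0.0]
force: [0.5, 0.2, 0.3]
finger_gap: 0.345
gripper_force: 0.0
```

>>> {"api": "apply_moves", "payload": {"claw": [-0.3,-0.3,-0.3], "travel": [[0,0,0],[0,0,0],[0,0,0]], "turn": [[0,0,0],[0,0,0],[0,0,0]]}}

```text
t: 13.97
tcp_pos: [0.4518, -0.1276, 0.1494]
tool_rot: [-0.062, 0.998, 0.0, -0.0]
force: [-0.1, -0.2, -0.1]
finger_gap: 0.352
gripper_force: 0.0
```

Run:
```python
from h import *
plan([.454,-.1288,.054],97.4)
s=snap('scene'); P=cloud(s)
save('s4.png',np.hstack([cv2.resize(s['pixels'][120:240,180:280],None,fx=4,fy=4,interpolation=cv2.INTER_CUBIC),cv2.resize(s['pixels'][170:290,325:425],None,fx=4,fy=4,interpolation=cv2.INTER_CUBIC)]))
```

```text
t 13.97 tcp [ 0.4518 -0.1276  0.1494] mm [-2.1 -1.5 95.4] travel [-0.0026, -0.0019, 0.1193] turn [0.0001, -0.0002, -0.0018] F [-0.11 -0.23 -0.12] gap 0.352 grip 0.0
```

View pics/s4.png

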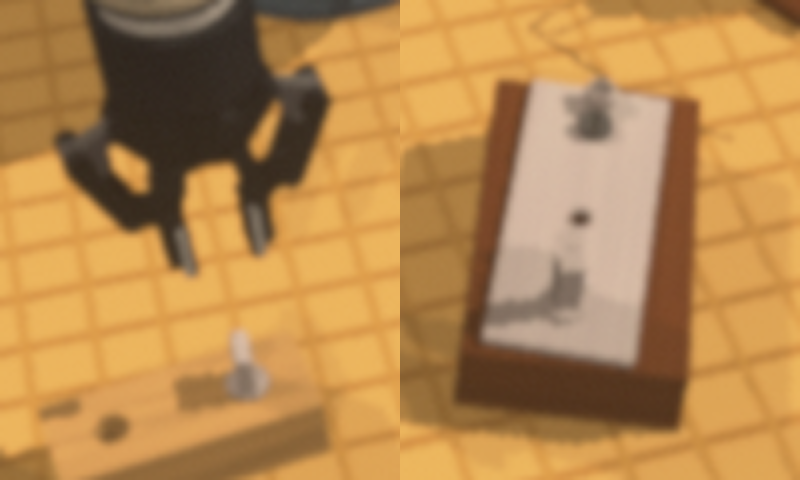

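The drift stands home in the strap and the middle hole shows at scene pixel (370,224). The bolt waits under the fingers at crop (245,370).

>>> {"api": "apply_moves", "payload": {"claw": [-0.3,-0.3,-0.3,-0.3,-0.3], "travel": [[-0.0026,-0.0019,0.03],[-0.0026,-0.0019,0.07],[-0.0026,-0.0019,0.1],[-0.0026,-0.0019,0.119],[-0.0026,-0.0019,0.119]], "turn": [[0,0,0],[0,0,0],[0,0,0],[0,0,0],[0,0,0]], "newtons": 50}}

```text
t: 14.43
tcp_pos: [0.4534, -0.1261, 0.0519]
tool_rot: [-0.064, 0.998, 0.001, -0.002]
force: [0.4, 0.1, -0.5]
finger_gap: 0.35
gripper_force: 0.0
```

>>> {"api": "apply_moves", "payload": {"claw": [-1,-1,-1,-1,-1], "travel": [[0,0,0],[0,0,0],[0,0,0],[0,0,0],[0,0,0]], "turn": [[0,0,0],[0,0,0],[0,0,0],[0,0,0],[0,0,0]]}}

```text
t: 14.85
tcp_pos: [0.4548, -0.1287, 0.0553]
tool_rot: [-0.063, 0.998, -0.001, 0.001]
force: [0.5, -0.4, -0.3]
finger_gap: 0.105
gripper_force: 52.7
```

Run:
```python
from h import *
plan([.454,-.1288,.15],97.4)
s=load('scene'); print(onplane(s,[[241.75,215.5]],.048),'mid',onplane(s,[[370,224.3]],.0554))
h=cv2.cvtColor(s['pixels'],cv2.COLOR_RGB2HSV)[215:234,360:382]; print(h[...,2])
```

```text
t 14.85 tcp [ 0.4548 -0.1287  0.0553] mm [  0.6  -0.1 -94.7] travel [0.0008, -0.0001, -0.1183] turn [-0.0004, 0.0005, -0.0013] F [ 0.46 -0.37 -0.27] gap 0.105 grip 52.7
[[ 0.45255087 -0.12876077  0.048     ]] mid [[0.55990779 0.1399656  0.0554    ]]
[[214 214 214 214 215 214 213 212 212 211 211 212 214 215 215 215 213 212
  211 212 212 213]
 [215 214 214 213 214 214 214 213 212 211 211 214 214 214 214 214 212 211
  211 212 213 212]
 [213 214 214 214 215 213 212 212 212 211 211 214 212 214 214 213 212 210
  211 212 212 213]
 [214 213 214 215 214 213 214 213 211 211 211 212 213 214 214 213 210 211
  211 212 212 212]
 [214 213 213 214 214 214 213 213 211 210 211 213 213 214 215 213 211 210
  211 211 213 212]
 [213 214 214 214 214 213 213 211 208 206 208 210 212 214 214 213 211 209
  211 212 212 212]
 [214 214 214 213 213 213 212 207 200 196 195 199 207 213 214 212 212 211
  211 211 212 212]
 [214 213 214 214 214 213 209 198 182 168 166 176 192 205 211 212 211 211
  211 212 211 212]
 [213 214 214 214 214 211 203 181 153 132 129 144 172 198 210 212 210 210
  211 212 211 212]
 [213 214 214
[... 217 characters left out ...]
7 172 192 206 211 211 209 210
  211 212 212 213]
 [214 214 214 213 210 206 202 196 189 188 190 197 206 211 212 211 210 211
  212 212 212 212]
 [215 214 213 210 206 203 201 197 197 198 202 207 213 214 213 210 209 210
  211 211 211 212]
 [214 214 212 208 203 200 199 198 199 199 203 209 213 213 213 210 209 210
  211 211 211 213]
 [213 213 212 208 203 200 197 196 196 199 203 208 212 213 213 210 210 210
  211 210 212 213]
 [211 211 210 206 204 199 194 190 192 194 201 209 213 214 212 211 210 212
  211 210 212 213]
 [204 205 203 200 200 198 193 189 190 194 201 209 213 214 212 211 210 211
  211 210 212 213]
 [197 198 194 188 191 195 194 193 193 195 201 209 213 214 213 211 211 211
  211 211 213 214]]
```

>>> {"api": "apply_moves", "payload": {"claw": [-1,-1,-1,-1,-1], "travel": [[0,0,-0.02],[0,0,-0.06],[0,0,-0.1],[0,0,-0.13],[0,0,-0.13]], "turn": [[0,0,0],[0,0,0],[0,0,0],[0,0,0],[0,0,0]]}}

```text
t: 15.27
tcp_pos: [0.457, -0.13, 0.1632]
tool_rot: [-0.062, 0.998, -0.003, 0.005]
force: [0.8, 0.0, -1.0]
finger_gap: 0.107
gripper_force: 52.7
```

Run:
```python
from h import *
plan([.56,.1395,.16],80)
```

```text
t 15.27 tcp [ 0.457  -0.13    0.1632] mm [-135.8  254.6    2.7] travel [-0.1697, 0.3182, 0.0034] turn [-0.0016, 0.003, 0.0953] F [ 0.78  0.02 -0.96] gap 0.107 grip 52.7
```

>>> {"api": "apply_moves", "payload": {"claw": [-1,-1,-1,-1,-1], "travel": [[-0.17,0.318,0],[-0.17,0.318,0],[-0.17,0.318,0],[-0.17,0.318,0],[-0.17,0.318,0]], "turn": [[0,0,0.1],[0,0,0.1],[0,0,0.1],[0,0,0.1],[0,0,0.1]]}}

```text
t: 15.68
tcp_pos: [0.5241, 0.0552, 0.158]
tool_rot: [0.095, 0.995, -0.0, -0.0]
force: [1.3, -0.6, -1.2]
finger_gap: 0.107
gripper_force: 52.7
```

Run:
```python
from h import *
plan([.56,.1395,.16])
```

```text
t 15.68 tcp [0.5241 0.0552 0.158 ] mm [-19.3  89.6  -2. ] travel [-0.0241, 0.112, -0.0025] turn [0.0, 0.0, 0.0] F [ 1.29 -0.62 -1.19] gap 0.107 grip 52.7
```

>>> {"api": "apply_moves", "payload": {"claw": [-1,-1,-1,-1,-1], "travel": [[-0.024,0.112,0],[-0.024,0.112,0],[-0.024,0.112,0.01],[-0.024,0.112,0.03],[-0.024,0.112,0.05]], "turn": [[0,0,0],[0,0,0],[0,0,0],[0,0,0],[0,0,0]]}}

```text
t: 16.1
tcp_pos: [0.5601, 0.1392, 0.1177]
tool_rot: [0.093, 0.996, -0.0, 0.001]
force: [0.1, -0.6, -0.6]
finger_gap: 0.102
gripper_force: 52.7
```

>>> {"api": "apply_moves", "payload": {"claw": [-1,-1,-1], "travel": [[0,0,0],[0,0,0],[0,0,0]], "turn": [[0,0,0],[0,0,0],[0,0,0]]}}

```text
t: 16.35
tcp_pos: [0.56, 0.1376, 0.1186]
tool_rot: [0.095, 0.995, -0.0, 0.0]
force: [0.5, -0.2, -0.8]
finger_gap: 0.103
gripper_force: 52.6
```

Run:
```python
from h import *
plan([.56,.1395,.105])
p=manip.sense()['tcp_pos']; tip=p-[0,0,.0437]
s=snap('scene'); print('tip px',proj(s,tip),'hole',proj(s,[.56,.1395,.0554]),proj(s,p))
u0,v0=330,160
print('crop tip',(proj(s,tip)-[u0,v0])*6,'hole',(proj(s,[.56,.1395,.0554])-[u0,v0])*6)
save('s5.png',cv2.resize(s['pixels'][v0:v0+90,u0:u0+90],None,fx=6,fy=6,interpolation=cv2.INTER_CUBIC))
```

```text
t 16.35 tcp [0.56   0.1376 0.1186] mm [ 0.4  1.9 13.6] travel [0.0005, 0.0024, 0.0169] turn [0.0, 0.0, 0.0] F [ 0.49 -0.19 -0.77] gap 0.103 grip 52.6
tip px [[369.80936432 219.06239169]] hole [[369.81464835 224.37653342]] [[371.76847898 206.04693671]]
crop tip [[238.85618594 354.37435012]] hole [[238.88789007 386.25920054]]
```

View pics/s5.png

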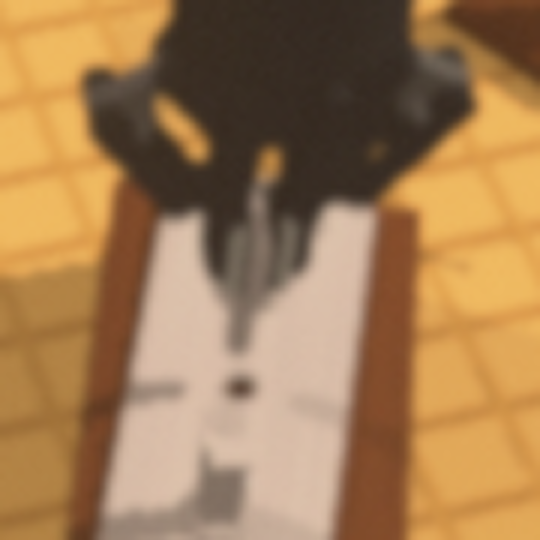

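Run:
```python
from h import *
s=load('scene'); h=cv2.cvtColor(s['pixels'],cv2.COLOR_RGB2HSV); print(h[206:227,362:378,2])
for dx in(0,-.002,-.004): print(dx,[proj(s,[.56+dx,.1376,.1186-o]).round(1).tolist() for o in(.0437,.0347,.0137,.0097)])
K=s['intrinsics'][0,0]; print('px/mm',K/(s['R']@[.56,.14,.08]+s['t'])[2]/1000)
```

```text
[[218 209 179 140 111 106 114 112 106 114 123 122 109 101 113 133]
 [220 216 199 168 138 123 119 113 107 113 123 122 113 111 129 153]
 [219 219 208 184 157 137 126 117 110 117 125 125 127 140 157 178]
 [219 219 214 197 173 150 135 123 117 120 126 134 146 166 186 199]
 [219 219 218 208 190 166 145 130 123 124 132 145 161 183 200 211]
 [218 220 219 215 204 181 153 133 127 130 145 163 180 196 209 213]
 [219 220 219 218 211 192 159 134 129 140 163 187 202 211 214 216]
 [219 219 219 218 211 192 159 134 132 149 177 201 214 218 217 217]
 [219 219 219 218 210 187 155 134 134 153 187 209 217 219 218 216]
 [218 218 219 217 209 185 152 133 135 159 192 212 218 219 217 216]
 [219 219 219 218 209 183 151 133 137 164 196 214 218 219 217 215]
 [218 219 219 217 209 185 156 139 147 174 201 216 218 217 216 216]
 [219 219 219 218 211 195 174 159 167 188 208 216 218 217 216 215]
 [219 219 219 218 216 208 195 188 191 205 214 217 218 217 216 215]
 [219 219 218 218 218 214 208 204 205 211 216 218 218 218 215 215]
 [218 219 218 218 216 212 204 198 198 204 211 216 218 218 215 214]
 [218 219 219 218 214 202 186 172 169 180 197 210 216 217 216 216]
 [217 219 219 217 207 186 156 134 130 146 176 203 215 216 215 216]
 [216 218 218 213 199 171 136 107 104 127 164 198 214 217 215 215]
 [217 218 218 213 199 175 142 119 117 139 173 203 214 216 215 213]
 [218 218 217 213 205 191 172 159 161 175 195 211 216 216 214 212]]
0 [[[369.8, 219.0]], [[370.2, 216.4]], [[371.2, 210.2]], [[371.3, 209.0]]]
-0.002 [[[369.5, 218.4]], [[369.9, 215.7]], [[370.8, 209.5]], [[371.0, 208.3]]]
-0.004 [[[369.2, 217.7]], [[369.6, 215.1]], [[370.5, 208.8]], [[370.7, 207.6]]]
px/mm 0.4620994163145584
```

The bolt shank's lower end sits about 1.7 px higher than predicted, so it is held about 3.5 to 4 mm towards the base. I'll shift +x, lower to just above the hole and measure again.

Run:
```python
from h import *
plan([.5638,.1388,.104])
```

```text
t 16.40 tcp [0.5604 0.1376 0.119 ] mm [-3.1  1.9 15. ] travel [-0.0039, 0.0023, 0.0188] turn [0.0, 0.0, 0.0] F [-0.06  0.48 -0.07] gap 0.103 grip 52.6
```

>>> {"api": "apply_moves", "payload": {"claw": [-1,-1,-1,-1,-1], "travel": [[-0.004,0.0023,0.005],[-0.004,0.0023,0.01],[-0.004,0.0023,0.015],[-0.004,0.0023,0.018],[-0.004,0.0023,0.018]], "turn": [[0,0,0],[0,0,0],[0,0,0],[0,0,0],[0,0,0]]}}

```text
t: 16.82
tcp_pos: [0.5628, 0.1391, 0.1033]
tool_rot: [0.095, 0.996, -0.0, -0.001]
force: [-1.2, 0.1, -0.5]
finger_gap: 0.103
gripper_force: 52.7
```

Run:
```python
from h import *
plan([.5638,.1388,.104])
s=snap('scene'); h=cv2.cvtColor(s['pixels'],cv2.COLOR_RGB2HSV); print(h[210:230,362:378,2])
p=manip.sense()['tcp_pos']; print(proj(s,p-[.004,0,.0437]),proj(s,p-[.004,0,.0137]),proj(s,[.56,.1395,.0554]))
save('s6.png',cv2.resize(s['pixels'][185:245,340:400],None,fx=8,fy=8,interpolation=cv2.INTER_CUBIC))
```

```text
t 16.82 tcp [0.5628 0.1391 0.1033] mm [-1.  -0.1 -0.7] travel [-0.0012, -0.0001, -0.0009] turn [0.0, 0.0, 0.0] F [-1.2   0.13 -0.46] gap 0.103 grip 52.7
[[218 205 168 116  81  81 102 113 109 105 116 123 119 103  97 110]
 [219 211 184 139 100  93 107 115 107 106 117 124 119 102  99 116]
 [219 215 201 168 133 114 115 115 106 106 118 125 120 107 109 130]
 [219 218 211 189 159 135 124 118 109 110 121 126 125 122 130 151]
 [219 219 215 202 177 151 133 124 115 118 125 128 134 145 160 179]
 [218 219 217 211 193 168 146 132 125 124 127 131 144 165 185 200]
 [218 219 218 217 207 188 162 142 130 128 134 144 161 182 199 210]
 [219 219 219 218 215 202 174 147 132 132 145 167 187 201 208 214]
 [219 219 219 219 216 205 176 145 130 134 159 189 207 213 214 216]
 [219 219 219 219 216 204 174 141 131 141 169 200 215 216 215 216]
 [219 219 219 218 216 201 170 139 132 145 176 204 216 218 216 216]
 [219 218 217 214 209 195 164 136 132 150 181 206 216 218 217 216]
 [214 213 208 201 193 179 153 131 129 147 178 204 216 216 216 216]
 [195 195 189 179 167 155 136 119 119 138 168 197 211 213 214 215]
 [170 170 167 161 153 138 118 107 108 123 156 187 203 208 209 212]
 [161 163 165 163 159 145 128 116 117 134 161 187 199 201 202 206]
 [171 179 183 183 179 171 162 156 160 172 187 197 200 200 198 200]
 [192 199 202 202 198 194 192 191 195 202 208 209 207 206 201 199]
 [210 211 210 207 204 202 202 204 207 213 217 217 215 211 207 205]
 [217 212 209 207 204 203 204 205 208 214 219 219 218 216 213 211]]
[[369.70965807 222.82725543]] [[371.01927727 214.20334767]] [[369.81464835 224.37653342]]
```

View pics/s6.png

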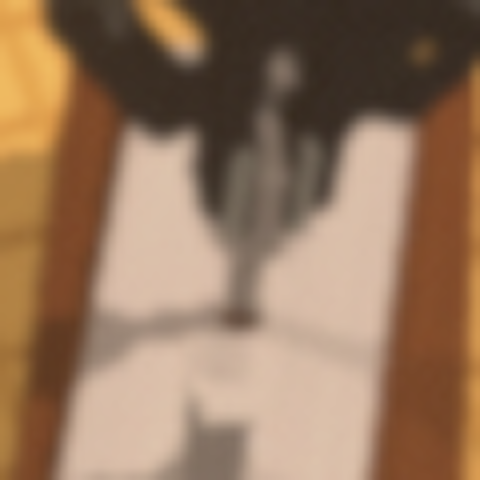

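The shank is right above the hole, with its lower end meeting the hole at crop (240,318). I'll descend gently.

>>> {"api": "apply_moves", "payload": {"claw": [-1,-1,-1,-1,-1], "travel": [[-0.0006,0,0.002],[-0.0006,0,0.004],[-0.0006,0,0.006],[-0.0006,0,0.0075],[-0.0006,0,0.0075]], "turn": [[0,0,0],[0,0,0],[0,0,0],[0,0,0],[0,0,0]]}}

```text
t: 17.28
tcp_pos: [0.5637, 0.1391, 0.0977]
tool_rot: [0.094, 0.996, -0.0, -0.0]
force: [0.5, -0.2, -1.3]
finger_gap: 0.108
gripper_force: 52.7
```

>>> {"api": "apply_moves", "payload": {"claw": [-1,-1,-1,-1], "travel": [[0,0,0.001],[0,0,0.002],[0,0,0.003],[0,0,0.003]], "turn": [[0,0,0],[0,0,0],[0,0,0],[0,0,0]]}}

```text
t: 17.62
tcp_pos: [0.5637, 0.1391, 0.0955]
tool_rot: [0.094, 0.996, -0.0, -0.0]
force: [-1.0, 0.8, -1.2]
finger_gap: 0.105
gripper_force: 52.7
```

>>> {"api": "apply_moves", "payload": {"claw": [-1,-1,-1,-1], "travel": [[0,0,0.0015],[0,0,0.003],[0,0,0.0045],[0,0,0.0045]], "turn": [[0,0,0],[0,0,0],[0,0,0],[0,0,0]]}}

```text
t: 17.95
tcp_pos: [0.5637, 0.1392, 0.0917]
tool_rot: [0.094, 0.996, -0.0, -0.0]
force: [-0.9, -0.1, -1.1]
finger_gap: 0.103
gripper_force: 52.7
```

>>> {"api": "apply_moves", "payload": {"claw": [-1,-1,-1,-1,-1], "travel": [[0,0,0.002],[0,0,0.004],[0,0,0.006],[0,0,0.008],[0,0,0.01]], "turn": [[0,0,0],[0,0,0],[0,0,0],[0,0,0],[0,0,0]]}}

```text
t: 18.37
tcp_pos: [0.5638, 0.1392, 0.0838]
tool_rot: [0.094, 0.996, 0.0, -0.0]
force: [-0.2, 0.6, -0.1]
finger_gap: 0.106
gripper_force: 52.7
```

>>> {"api": "apply_moves", "payload": {"claw": [-1,-1,-1,-1,-1], "travel": [[0,0,0.002],[0,0,0.004],[0,0,0.006],[0,0,0.008],[0,0,0.01]], "turn": [[0,0,0],[0,0,0],[0,0,0],[0,0,0],[0,0,0]]}}

```text
t: 18.78
tcp_pos: [0.5638, 0.1392, 0.0758]
tool_rot: [0.094, 0.996, 0.0, -0.0]
force: [-1.0, 1.3, 0.3]
finger_gap: 0.102
gripper_force: 52.7
```

>>> {"api": "apply_moves", "payload": {"claw": [-1,-1,-1,-1,-1], "travel": [[0,0,0.002],[0,0,0.004],[0,0,0.006],[0,0,0.008],[0,0,0.01]], "turn": [[0,0,0],[0,0,0],[0,0,0],[0,0,0],[0,0,0]]}}

```text
t: 19.2
tcp_pos: [0.5638, 0.1392, 0.0678]
tool_rot: [0.094, 0.996, -0.0, -0.0]
force: [-1.6, 0.7, 0.8]
finger_gap: 0.106
gripper_force: 52.8
```

>>> {"api": "apply_moves", "payload": {"claw": [-1,-1,-1,-1], "travel": [[0,0,0.001],[0,0,0.002],[0,0,0.0025],[0,0,0.0025]], "turn": [[0,0,0],[0,0,0],[0,0,0],[0,0,0]]}}

```text
t: 19.53
tcp_pos: [0.5638, 0.1392, 0.0659]
tool_rot: [0.095, 0.996, -0.0, -0.0]
force: [-2.0, 1.2, -0.3]
finger_gap: 0.103
gripper_force: 52.7
```

>>> {"api": "apply_moves", "payload": {"claw": [-1,-1,-1,-1,-1], "travel": [[0,0,0.0008],[0,0,0.0016],[0,0,0.0024],[0,0,0.0024],[0,0,0.0024]], "turn": [[0,0,0],[0,0,0],[0,0,0],[0,0,0],[0,0,0]]}}

```text
t: 19.95
tcp_pos: [0.5638, 0.1392, 0.0653]
tool_rot: [0.094, 0.996, -0.0, 0.0]
force: [-4.0, 0.2, 8.8]
finger_gap: 0.104
gripper_force: 54.1
```

The bolt is seated at 9 N, at the expected height. Release, rise and check.

>>> {"api": "apply_moves", "payload": {"claw": [-0.4,-0.4,-0.4,-0.4,-0.4], "travel": [[0,0,-0.001],[0,0,-0.001],[0,0,-0.001],[0,0,-0.02],[0,0,-0.05]], "turn": [[0,0,0],[0,0,0],[0,0,0],[0,0,0],[0,0,0]]}}

```text
t: 20.37
tcp_pos: [0.5625, 0.1388, 0.1021]
tool_rot: [0.095, 0.996, -0.0, -0.002]
force: [0.6, -0.3, -0.4]
finger_gap: 0.299
gripper_force: 0.0
```

>>> {"api": "apply_moves", "payload": {"claw": [-0.4,-0.4,-0.4,-0.4,-0.4], "travel": [[0,0,-0.05],[0,0,-0.1],[0,0,-0.14],[0.03,-0.05,-0.14],[0.06,-0.1,-0.14]], "turn": [[0,0,0],[0,0,0],[0,0,0],[0,0,0],[0,0,0]]}}

```text
t: 20.78
tcp_pos: [0.5116, 0.0769, 0.2189]
tool_rot: [0.093, 0.996, -0.0, 0.005]
force: [-0.3, -0.6, -0.8]
finger_gap: 0.299
gripper_force: 0.0
```

>>> {"api": "apply_moves", "payload": {"claw": [-0.4,-0.4,-0.4,-0.4,-0.4], "travel": [[0.03,-0.05,0],[0.06,-0.1,0],[0.06,-0.15,0],[0.06,-0.15,0],[0.06,-0.15,0]], "turn": [[0,0,0],[0,0,0],[0,0,0],[0,0,0],[0,0,0]]}}

```text
t: 21.2
tcp_pos: [0.4387, -0.0342, 0.2164]
tool_rot: [0.097, 0.995, -0.0, 0.001]
force: [0.2, 0.6, -0.3]
finger_gap: 0.303
gripper_force: 0.0
```

Run:
```python
from h import *
s=snap('scene')
plan([.5,0,.2])
save('s7.png',np.hstack([cv2.resize(s['pixels'][170:290,325:425],None,fx=4,fy=4,interpolation=cv2.INTER_CUBIC)]))
```

```text
t 21.25 tcp [ 0.4393 -0.0329  0.2163] mm [-53.3  43.9  16.4] travel [-0.0666, 0.0549, 0.0205] turn [0.0, 0.0, 0.0] F [ 1.51  0.28 -0.57] gap 0.299 grip 0.0
```

View pics/s7.png

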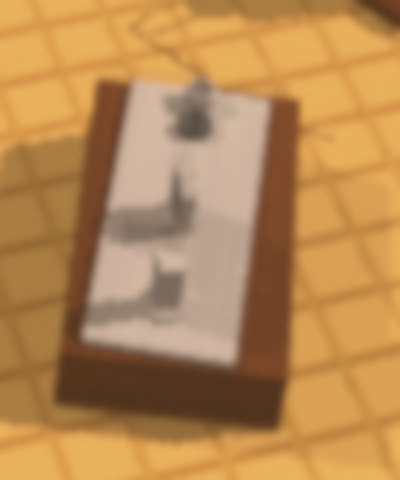

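Both parts stand upright in the strap, the bolt at crop (180,205) and the drift at (167,290), and the arm is clear.

```bash
python3 -c "
from station import manip
print(manip.sign_off())"
```

```text
the job is handed in; nothing more can be done
None
```

The drift pin is home in the outer hole with its collar on the strap and the thumb bolt is fully home in the middle hole. No force reading went above about 9 N. The job was handed in at about 21 s; no verdict came back.

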